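# Sort painted valve lifters into their sloping racks

## Robot

A 6-joint arm with a two-finger parallel gripper is mounted at the origin on the work surface. World frame = base frame: x ahead of the robot, y to its left, z up, the work surface at z = 0. Lengths are in m, angles in rad, forces in N, time in s.
With the tool pointing down it reaches from about 0.275 to 0.875 m from the base axis. Payload 12.5 kg.
Tool frame: the origin (TCP) lies on the centre line of the jaws, within the pads' length; the fingertips stand r.finger_overhang ahead of it and the grasp point (between the pads) lies 3 mm ahead of it (r.finger_overhang is the distance from the TCP to the fingertips, in m); z points along the fingers, y is the line along which they close (so a half turn about z gives the same grasp; the last joint's range is limited). The gripper opens to 85 mm and grips with 20 to 120 N. Pads are 22 mm wide; open, the fingers measure 114 mm over their backs; the gripper's body (76 mm by 85 mm) begins 54 mm behind the grasp point. The pads swing forward as they close: fully open they stand 13 mm farther back than shut.
Start: joints at [-1.343, 0.351, 1.652, -0, 1.139, -0.085], TCP at [0.169, -0.523, 0.253] pointing down, gripper open.
Joint ranges: [-2.75, 2.75], [-0.79, 2.1], [0.01, 2.65], [-1.57, 4.71], [0.07, 3.14], [-2.87, 2.87]. Speed limits (rad/s): [2.22, 2.22, 2.79, 3.14, 3.14, 3.14].

## Interface

Orientations are given as a unit quaternion [x, y, z, w].
In Python, from cell import r, optics gives the robot as it stands. The module is installed in compiled form; this text tells all that it offers. Calls block until the motion is done:
- r.move_to(position, orientation): joint-space move of the TCP to a pose.
- r.move_linear(position, rot=None, vel=0.15): straight line of the TCP; rot=None keeps the orientation; vel is the mean speed in m/s.
- r.set_joints(angles): joint-space move.
- r.set_gripper(opening, squeeze=None): opening from 0.0 (shut) to 1.0 (fully open); squeeze is the grip in N (None keeps the last); returns when the fingers have stopped.
- r.sleep(seconds).
- r.inverse_kinematics(position, orientation): joint angles nearest the present ones, or None.
- optics.get_image(name): name is "scene" or "top" or "wrist"; returns a dict with "pixels" (400x640x3 uint8, red, green, blue), "depth" (400x640 float32, m along the optical axis (not along the pixel's ray), 0 where there is no reading), "fx", "fy", "cx", "cy" (pixels), "camera_from_world" (4x4, takes a point from world to camera coordinates); the wrist camera has in their place "mount" (4x4, takes a point from camera to tool coordinates, whose origin is the TCP and whose axes are the flange's). Camera axes: x right, y down, z forward; pixel columns grow to the right and rows downward; lengths in m; the calibration is good to about 2 mm. The wrist camera is an equidistant fisheye: a pixel r from the principal point sees the ray r / f radians off the axis. A picture is of the moment at which its call begins: read the wrist's pose just before it.
A pose or a line that the arm cannot do raises r.PlanningError and nothing moves.
- r.hand_in(): hands the job in; it is judged then, once.
Readings, each from a call of its own:
- r.current_t(): time.
- r.current_q(): joint angles.
- r.current_qvel(): joint speeds.
- r.current_effort(): joint torques, N m.
- r.current_tool_pos(): TCP position.
- r.current_ee_rot(): TCP orientation.
- r.current_contact_force(): force on the tool from outside, world axes, zero at the start.
- r.current_torque(): the same for the moment, N m.
- r.current_opening(): opening from 0.0 (shut) to 1.0 (fully open).
- r.current_finger_force(): force on a finger pad.
Only numpy, scipy, OpenCV 4.12 (cv2) and the standard library are available. Lean on these libraries where they do the work, as an engineer would, in place of code of your own. Each camera call takes 0.05 s, during which the arm holds its last target. There are 200 camera calls.

## Task

Sort the four valve lifters by the colour of their crowns: the two red ones into the red rack and the two blue ones into the blue rack, one lifter in each pocket, each sitting fully home and square on the pocket floor with its painted crown up. Set them down under the carrying handles rather than letting them fall, and leave the piston, connecting rod, oil bottle and screwdriver where they are.

Things in the scene. Friction and masses are not known exactly. Their poses are not given: they have to be found in the camera images.
- red_a: red-crowned valve lifter: plain steel cylinder 32 mm in diameter and 34 mm tall, its top 10 mm painted red; stands upright. Origin: centre of its underside, z up through the crown. 70 g. Lifters start in two close pairs with 10 to 18 mm of gap between the two cylinders.
- red_b: red-crowned valve lifter: plain steel cylinder 32 mm in diameter and 34 mm tall, its top 10 mm painted red; stands upright. Origin: centre of its underside, z up through the crown. 70 g. Lifters start in two close pairs with 10 to 18 mm of gap between the two cylinders.
- blue_a: blue-crowned valve lifter: plain steel cylinder 32 mm in diameter and 34 mm tall, its top 10 mm painted blue; stands upright. Origin: centre of its underside, z up through the crown. 70 g. Lifters start in two close pairs with 10 to 18 mm of gap between the two cylinders.
- blue_b: blue-crowned valve lifter: plain steel cylinder 32 mm in diameter and 34 mm tall, its top 10 mm painted blue; stands upright. Origin: centre of its underside, z up through the crown. 70 g. Lifters start in two close pairs with 10 to 18 mm of gap between the two cylinders.
- red_deck: Red rack's sloping deck (fixed), 108 x 50 mm, 25 degrees down towards the robot. Origin: middle of the deck at pocket-floor level, 34 mm above the bench; x up the slope, away from the robot; z the deck's normal, leaning towards the robot; y across. Two square pockets, 38 mm wide inside, 10 mm deep, centred at x = -28 and +28 mm; side walls 6 mm thick.
- blue_deck: Blue rack's sloping deck (fixed), 108 x 50 mm, 25 degrees down towards the robot. Origin: middle of the deck at pocket-floor level, 34 mm above the bench; x up the slope, away from the robot; z the deck's normal, leaning towards the robot; y across. Two square pockets, 38 mm wide inside, 10 mm deep, centred at x = -28 and +28 mm; side walls 6 mm thick.
- red_handle (a point): Middle of the cross bar of the red rack's fixed carrying handle: bar 14 mm thick, 72 mm long along the deck's y, at deck x = 80 mm, z = 105 mm, nearly straight above the upper pocket; two 8 mm legs at deck y = +-29 mm run down to the deck's upper corners.
- blue_handle (a point): Middle of the cross bar of the blue rack's fixed carrying handle: bar 14 mm thick, 72 mm long along the deck's y, at deck x = 80 mm, z = 105 mm, nearly straight above the upper pocket; two 8 mm legs at deck y = +-29 mm run down to the deck's upper corners.
- piston: Bystander: aluminium piston, 70 mm in diameter, 55 mm tall, standing on the bench. Origin: centre of its underside.
- conrod: Bystander: dark steel connecting rod lying flat along its x, about 180 mm long, 80 mm wide at its big end (-x), 20 mm high. Origin: under its middle.
- oil_bottle: Bystander: black oil bottle, 52 mm in diameter, 170 mm tall, standing. Origin: centre of its underside.
- screwdriver: Bystander: screwdriver with an orange handle, 200 mm long, lying along its x, handle to -x. Origin: under its middle.
There are look-alikes about, which are no part of the job. Several things look just like the part that bears red_deck: the one meant starts nearest to the robot's base. What is shaped like the blue_a but green is not meant.

How it is judged:
At the end, for the whole second after the job is handed in: Both red lifters are in the red rack and both blue lifters in the blue rack, one per pocket: underside on the pocket floor (from 3 mm below to 4 mm above it), centre within 7 mm of the pocket's centre, axis within 0.12 rad of the deck's normal, crown up, at rest ((x of red_a in the frame of red_deck between 0.021 and 0.035 m or x of red_a in the frame of red_deck between -0.035 and -0.021 m) and y of red_a in the frame of red_deck between -0.007 and 0.007 m and z of red_a in the frame of red_deck between -0.003 and 0.004 m and angle between the z axis of each of red_a, red_b and the z axis of red_deck, either way round below 0.12 rad and linear speed of each of red_a, red_b, blue_a, blue_b below 0.02 m/s and (x of red_b in the frame of red_deck between 0.021 and 0.035 m or x of red_b in the frame of red_deck between -0.035 and -0.021 m) and y of red_b in the frame of red_deck between -0.007 and 0.007 m and z of red_b in the frame of red_deck between -0.003 and 0.004 m and (x of blue_a in the frame of blue_deck between 0.021 and 0.035 m or x of blue_a in the frame of blue_deck between -0.035 and -0.021 m) and y of blue_a in the frame of blue_deck between -0.007 and 0.007 m and z of blue_a in the frame of blue_deck between -0.003 and 0.004 m and angle between the z axis of each of blue_a, blue_b and the z axis of blue_deck, either way round below 0.12 rad and (x of blue_b in the frame of blue_deck between 0.021 and 0.035 m or x of blue_b in the frame of blue_deck between -0.035 and -0.021 m) and y of blue_b in the frame of blue_deck between -0.007 and 0.007 m and z of blue_b in the frame of blue_deck between -0.003 and 0.004 m); the robot touches nothing.
It fails at once if the piston is displaced by more than 15 mm (distance of piston from where it was at the start of the episode above 0.015 m).
It fails at once if the connecting rod is displaced by more than 15 mm (distance of conrod from where it was at the start of the episode above 0.015 m).
It fails at once if the oil bottle is displaced by more than 15 mm (distance of oil_bottle from where it was at the start of the episode above 0.015 m).
It fails at once if the screwdriver is displaced by more than 15 mm (distance of screwdriver from where it was at the start of the episode above 0.015 m).
It fails at once if a lifter is let fall (moves faster than 0.6 m/s while the fingers do not hold it) ((linear speed of red_a above 0.6 m/s and contact force between the fingers and red_a below 0.05 N) or (linear speed of red_b above 0.6 m/s and contact force between the fingers and red_b below 0.05 N) or (linear speed of blue_a above 0.6 m/s and contact force between the fingers and blue_a below 0.05 N) or (linear speed of blue_b above 0.6 m/s and contact force between the fingers and blue_b below 0.05 N)).
It also fails if it takes over 72 s, if anything falls off the work surface, if the arm or the gripper's body presses on something with over 40 N, if the wrist force passes 120 N, or if a joint passes its speed limit or range.

## Working session

There is one attempt and no reset: what is moved stays moved. The work goes in short steps, each a Python script; the robot and the scene stay as the last script left them, time stands still between calls to the robot, and variables do not carry over. Pictures are saved under pics/ and viewed, at most 10 in all, crops included, and the job is handed in when it is done.

```bash
mkdir -p pics; ls; python3 - <<'E'
from cell import r, optics
import numpy as np, cv2, pickle
for n in ("scene","top","wrist"):
    d=optics.get_image(n); pickle.dump(d,open(f"{n}0.pkl","wb"))
    cv2.imwrite(f"pics/{n}0.png",d["pixels"][:,:,::-1])
    print(n,d["fx"],d["fy"],d["cx"],d["cy"],np.round(d.get("camera_from_world",d.get("mount")),3).tolist(), (d["depth"]>0).mean())
print(r.finger_overhang,r.current_t(),r.current_ee_rot(),r.current_opening())
E
```

```text
pics
scene 517.553533089585 517.553533089585 316.19610268661654 201.4832856805879 [[-0.846, 0.533, -0.012, 0.518], [0.356, 0.548, -0.757, -0.121], [-0.397, -0.645, -0.653, 1.674], [0.0, 0.0, 0.0, 1.0]] 0.9958359375
top 377.06356027256226 377.06356027256226 319.8949613047332 202.53832435087028 [[-0.01, -1.0, -0.012, 0.017], [-0.987, 0.012, -0.16, 0.657], [0.16, 0.01, -0.987, 0.897], [0.0, 0.0, 0.0, 1.0]] 0.99595703125
wrist 309.70691628693146 309.70691628693146 320.26355438928863 203.38513590348052 [[-0.0, -0.945, -0.328, 0.086], [1.0, -0.0, -0.001, -0.0], [0.001, -0.328, 0.945, -0.122], [0.0, 0.0, 0.0, 1.0]] 0.996125
0.022 0.15 [ 9.87796419e-01  1.55750028e-01 -3.29085947e-05 -4.02855023e-04] 1.0000579101642797
```

View pics/top0.png

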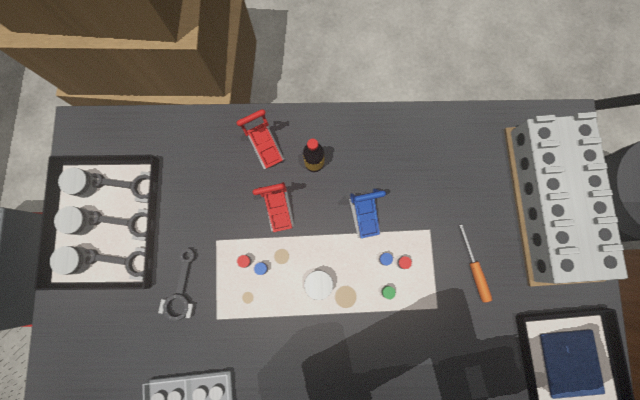

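View pics/scene0.png

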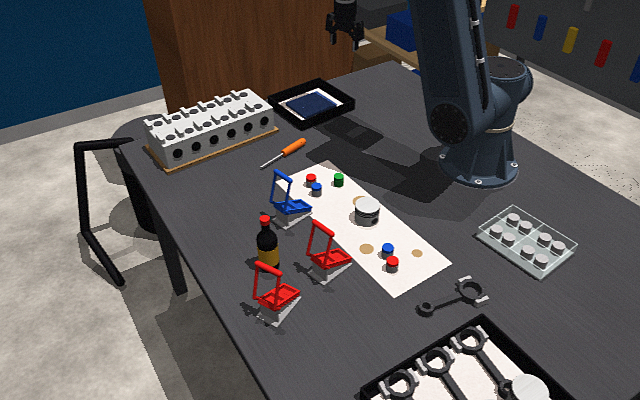

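Candidates in the top view:
- **Red lifters:** (244,261) and (405,262).
- **Blue lifters:** (261,268) and (386,258).
- **Look-alike lifter:** the green one at (389,292) is a decoy.
- **Red racks:** (277,208) and (264,140). The first is nearer the base, so I choose it.
- **Blue rack:** (367,213).

The piston is at (318,285), the bottle at (314,155), the screwdriver at (478,265) and the conrod at (180,290). Next I measure from both fixed views.

```bash
cat > h.py <<'E'
import numpy as np, cv2, pickle
from scipy.optimize import least_squares
from scipy.spatial.transform import Rotation as R
def cloud(d, tool=None):
    """world points HxWx3; tool = (pos, quat) for the wrist camera"""
    v,u=np.mgrid[:400,:640]; z=d["depth"].astype(float)
    x=(u-d["cx"])/d["fx"]; y=(v-d["cy"])/d["fy"]
    if tool is not None:
        t=np.hypot(x,y); s=np.tan(t)/np.maximum(t,1e-9); x,y=x*s,y*s
        T=np.eye(4); T[:3,:3]=R.from_quat(tool[1]).as_matrix(); T[:3,3]=tool[0]; T=T@d["mount"]
    else: T=np.linalg.inv(d["camera_from_world"])
    P=np.stack([x*z,y*z,z],-1)@T[:3,:3].T+T[:3,3]
    P[z<=0]=np.nan
    return P
def mask(d,c):
    h,s,v=cv2.split(cv2.cvtColor(d["pixels"],cv2.COLOR_RGB2HSV))
    hh={"red":(h<8)|(h>172),"blue":(h>100)&(h<130),"green":(h>45)&(h<85)}[c]
    return (hh&(s>130)&(v>50))
def blobs(d,P,c,amin=20):
    n,L,st,ce=cv2.connectedComponentsWithStats(mask(d,c).astype(np.uint8))
    return [(ce[i],st[i,4],P[L==i]) for i in range(1,n) if st[i,4]>=amin]
def boxsdf(p,c,h):
    q=np.abs(p-c)-h
    return np.linalg.norm(np.maximum(q,0),axis=1)+np.minimum(q.max(1),0)
def racksdf(p):
    m=1e-3
    B=[((0,0,-2),(54,25,2)),((0,22,5),(54,3,5)),((0,-22,5),(54,3,5)),((0,0,5),(9,25,5)),((50.5,0,5),(3.5,25,5)),((-50.5,0,5),(3.5,25,5))]
    D=[boxsdf(p,np.array(c)*m,np.array(h)*m) for c,h in B]
    q=p-np.array([.08,0,.105]); q[:,1]-=np.clip(q[:,1],-.036,.036)
    D.append(np.linalg.norm(q,axis=1)-.007)
    a=np.array([.05,0,0]);e=np.array([.08,0,.105])-a
    for s in(-.029,.029):
        q=p-a-[0,s,0]; t=np.clip(q@e/(e@e),0,1); D.append(np.linalg.norm(q-t[:,None]*e,axis=1)-.004)
    return np.min(D,0)
TILT=np.radians(25)
def deckR(yaw,tilt=TILT): return R.from_euler("z",yaw)*R.from_euler("y",-tilt)
def fitrack(P,x0):
    P=P[np.isfinite(P).all(1)]
    f=lambda x: racksdf((P-x[:3])@deckR(x[3],x[4]).as_matrix())
    s=least_squares(f,x0,loss="soft_l1",f_scale=.0015,x_scale=[.01,.01,.01,.1,.1])
    return s.x,np.median(np.abs(f(s.x))),len(P)
E
python3 - <<'E'
from h import *
np.set_printoptions(precision=4,suppress=True)
for n in("top","scene"):
    d=pickle.load(open(n+"0.pkl","rb"));P=cloud(d)
    for c in("red","blue","green"):
        for ce,a,Q in blobs(d,P,c):
            Q=Q[np.isfinite(Q).all(1)]
            if len(Q)==0 or not -.1<np.median(Q[:,2])<.3: continue
            print(n,c,ce.round(0),a,"med",np.median(Q,0),"zmax",np.percentile(Q[:,2],95), "mid",(Q.min(0)+Q.max(0))/2)
            if a>250:
                m=np.median(Q,0); best=min((fitrack(Q,[m[0],m[1],.04,y,TILT]) for y in(-.5,-.2,.2,.5)),key=lambda t:t[1]); print("   FIT",best)
E
```

```text
top red [262. 139.] 1007 med [0.8263 0.1553 0.0454] zmax 0.17088899813004269 mid [0.843  0.162  0.0872]
   FIT (array([0.8147, 0.1556, 0.0357, 0.4511, 0.4309]), np.float64(0.001015017245260428), 1003)
top red [312. 144.] 105 med [0.7725 0.0252 0.1702] zmax 0.17311913356662395 mid [0.8007 0.0246 0.0872]
top red [276. 205.] 986 med [0.6555 0.119  0.0454] zmax 0.17078278390388957 mid [0.6451 0.1237 0.0883]
   FIT (array([0.6436, 0.12  , 0.0353, 0.1982, 0.4332]), np.float64(0.0008109885132517041), 981)
top red [243. 261.] 105 med [0.5134 0.2039 0.0349] zmax 0.03791195407933978 mid [0.5134 0.2039 0.0338]
top red [405. 262.] 110 med [ 0.5069 -0.2004  0.035 ] zmax 0.037449420722527015 mid [ 0.5069 -0.2     0.0345]
top blue [367. 212.] 807 med [ 0.6361 -0.1068  0.0448] zmax 0.1712793590438771 mid [ 0.631  -0.1143  0.0871]
   FIT (array([ 0.6249, -0.107 ,  0.0353,  0.2285,  0.4349]), np.float64(0.000928714118337313), 804)
scene red [512.  16.] 217 med [-0.5243 -0.3912  0.2433] zmax 0.28264811386061217 mid [-0.5285 -0.4046  0.2416]
scene red [603.  53.] 289 med [-0.5235 -0.0048  0.2446] zmax 0
[... 1155 characters left out ...]
 zmax 0.02209871669951058 mid [ 0.2609 -0.5941  0.0185]
   FIT (array([ 0.2622, -0.5947,  0.0185,  0.109 , -0.0518]), np.float64(0.010425242674406188), 641)
scene blue [288. 199.] 627 med [ 0.6507 -0.1017  0.0573] zmax 0.1689423889123992 mid [ 0.6291 -0.1649  0.0853]
   FIT (array([ 0.6288, -0.1044,  0.0388,  0.2027,  0.4049]), np.float64(0.0013704816438454396), 624)
scene blue [316. 186.] 66 med [ 0.5163 -0.1509  0.0334] zmax 0.037255028928595196 mid [ 0.5162 -0.1615  0.0232]
scene blue [387. 248.] 100 med [0.4974 0.1657 0.0338] zmax 0.03707443450974205 mid [0.4955 0.1654 0.0309]
scene green [339. 179.] 86 med [ 0.4362 -0.1491  0.031 ] zmax 0.037343514808519634 mid [ 0.4352 -0.1552  0.0207]
```

```bash
python3 - <<'E'
from cell import r, optics
from h import *
np.set_printoptions(precision=4,suppress=True)
V=[(.50,-.17,.25),(.60,-.11,.27),(.60,.12,.27),(.50,.185,.25)]
D=[]
for p in V:
    r.move_to(p,[0,1,0,0]); r.sleep(.2)
    t=(r.current_tool_pos(),r.current_ee_rot()); d=optics.get_image("wrist"); D.append((d,t))
    print(r.current_t(),t[0],r.current_q())
pickle.dump(D,open("wrist1.pkl","wb"))
from cell import r
for i,(d,t) in enumerate(D):
    cv2.imwrite(f"pics/w{i}.png",d["pixels"][:,:,::-1]); P=cloud(d,t)
    for c in("red","blue","green"):
        for ce,a,Q in blobs(d,P,c,60):
            Q=Q[np.isfinite(Q).all(1)]; m=np.median(Q,0)
            if not(.35<m[0]<.75 and abs(m[1])<.35 and m[2]<.15):continue
            T=Q[Q[:,2]>np.percentile(Q[:,2],90)-.004]
            print(i,c,ce.round(0),a,"top centre",(T.min(0)+T.max(0))/2,np.ptp(T,axis=0))
            if a>1500:
                for y in(-.2,.2): print("   FIT",*fitrack(Q[::5],[m[0],m[1],.04,y,TILT]))
cv2.imwrite("pics/mos.png",cv2.resize(np.vstack([np.hstack([D[0][0]["pixels"],D[1][0]["pixels"]]),np.hstack([D[2][0]["pixels"],D[3][0]["pixels"]])]),(800,500))[:,:,::-1])
E
```

```text
2.1667 [ 0.4999 -0.1705  0.25  ] [-0.4167  0.3147  1.7117 -0.      1.1152 -1.9865]
2.9583 [ 0.5993 -0.1107  0.27  ] [-0.2589  0.4439  1.4703 -0.0001  1.2274 -1.8286]
4.125 [0.6003 0.1186 0.27  ] [ 0.1195  0.4483  1.464  -0.0001  1.2293 -1.4498]
4.925 [0.5008 0.1844 0.25  ] [ 0.2658  0.3245  1.6979 -0.0001  1.119  -1.3039]
0 red [293. 181.] 575 top centre [ 0.5073 -0.2006  0.0351] [0.0303 0.0297 0.0049]
0 red [574. 191.] 190 top centre [0.5149 0.206  0.0356] [0.0284 0.0294 0.0033]
0 red [525. 292.] 2863 top centre [0.5856 0.0285 0.2361] [0.1945 0.2551 0.1464]
   FIT [0.6475 0.1195 0.0389 0.1612 0.5109] 0.0012831094443867708 572
   FIT [0.646  0.1196 0.0358 0.1899 0.4367] 0.0005847625553038701 572
0 blue [558. 177.] 216 top centre [0.4939 0.1628 0.0353] [0.0261 0.0295 0.0036]
0 blue [334. 189.] 570 top centre [ 0.5166 -0.1541  0.0348] [0.0307 0.0296 0.0047]
0 blue [371. 280.] 3786 top centre [ 0.6682 -0.0984  0.1047] [0.0313 0.0656 0.076 ]
   FIT [ 0.6271 -0.1054  0.0358  0.1971  0.4348] 0.0006072879247666467 755
   FIT [ 0.6277 -0.1075  0.0359  0.197   0.4338] 0.0006146952911250327 75
[... 1983 characters left out ...]
3 red [272. 296.] 4097 top centre [0.5981 0.139  0.1834] [0.2142 0.0849 0.2389]
   FIT [0.6491 0.12   0.0369 0.2145 0.4258] 0.0007382837062663052 817
   FIT [0.6491 0.12   0.0369 0.2145 0.4258] 0.0007383223360070343 817
3 blue [300. 170.] 582 top centre [0.4954 0.1625 0.035 ] [0.0299 0.0293 0.0046]
3 blue [ 84. 191.] 308 top centre [ 0.5168 -0.1529  0.0341] [0.0297 0.0309 0.0049]
3 blue [115. 281.] 3092 top centre [ 0.5753 -0.0086  0.2288] [0.1734 0.2486 0.134 ]
   FIT [ 0.6279 -0.1062  0.0358  0.2033  0.4394] 0.0006499692132679435 617
   FIT [ 0.6279 -0.1062  0.0358  0.2033  0.4394] 0.0006500703854836632 617
3 green [ 79. 133.] 524 top centre [ 0.434  -0.1562  0.0343] [0.0294 0.0335 0.0056]
```

View pics/mos.png

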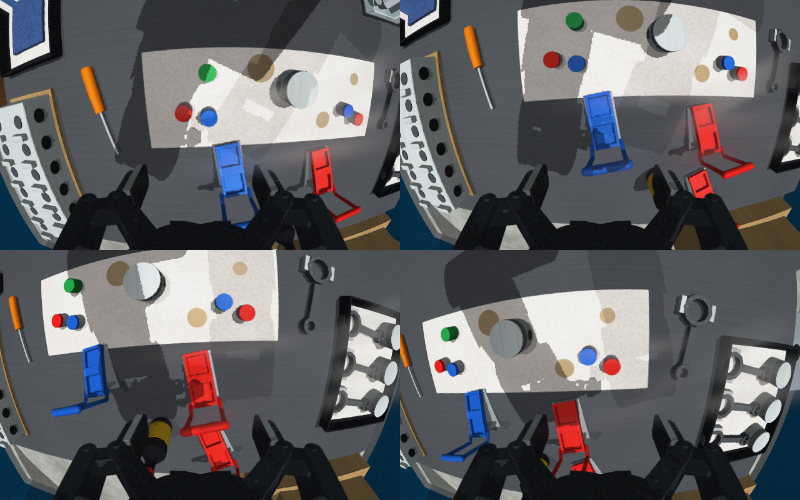

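The mosaic shows the blue rack at (600,120) in the upper right panel, and the chosen red rack at (197,380) in the lower left with its look-alike behind at (215,450). The lifter pairs are at (183,113)/(208,117) in the upper left panel and (588,355)/(612,367) in the lower right. The green decoy is at (207,73) upper left. All are clearly separate. Next is a joint rack fit over all wrist views and an IK check.

```bash
cat >> h.py <<'E'
# tool orientation at a rack: x down-slope (camera towards robot), z into the deck, y across
def placeQ(yaw,half=False):
    M=deckR(yaw).as_matrix()@np.diag([-1,1,-1])
    return R.from_matrix(M).as_quat()
OFF=.004   # the lifter sits this far towards tool -x from the jaw centre line
E
python3 - <<'E'
from cell import r
from h import *
np.set_printoptions(precision=4,suppress=True)
D=pickle.load(open("wrist1.pkl","rb")); cl=[(d,cloud(d,t)) for d,t in D]+[(d,cloud(d)) for d in [pickle.load(open("top0.pkl","rb"))]]
for c,x0 in(("red",[.6467,.1197,.036,.197,TILT]),("blue",[.6276,-.1062,.0355,.202,TILT])):
    A=[]
    for i,(d,P) in enumerate(cl):
        Q=P[mask(d,c)]; Q=Q[np.isfinite(Q).all(1)]
        q=(Q-x0[:3])@deckR(x0[3]).as_matrix()
        Q=Q[(np.abs(q[:,1])<.042)&(q[:,0]>-.06)&(q[:,0]<.095)&(q[:,2]>-.008)&(q[:,2]<.118)]
        Q=Q[np.abs(racksdf((Q-x0[:3])@deckR(x0[3]).as_matrix()))<.006]; A.append(Q[::max(1,len(Q)//700)])
        print(c,i,*fitrack(A[-1],x0))
    x,e,n=fitrack(np.vstack(A),x0); print("JOINT",c,x,e,n)
    for X in(-.028,.028):
        M=deckR(x[3]).as_matrix(); q=placeQ(x[3])
        for h in(.09,.0):
            p=x[:3]+M@[X-OFF,0,.036+h]; print(X,h,p,r.inverse_kinematics(p,q))
E
```

```text
red 0 [0.6459 0.1195 0.0358 0.191  0.4369] 0.0005951369628969957 706
red 1 [0.6462 0.1196 0.0358 0.1975 0.4388] 0.0006333717543518597 758
red 2 [0.6454 0.1198 0.0353 0.2091 0.4379] 0.0005439389292272616 760
red 3 [0.6461 0.1197 0.0358 0.2176 0.4326] 0.000583235045783136 735
red 4 [0.6436 0.12   0.0353 0.1974 0.4333] 0.0008125760683336068 977
JOINT red [0.6455 0.1194 0.0356 0.2038 0.437 ] 0.0006590752084745426 3936
-0.028 0.09 [0.5649 0.1028 0.1362] [ 0.076   0.4213  1.9664  0.1695  0.325  -1.8475]
-0.028 0.0 [0.6022 0.1105 0.0547] [ 0.0856  0.6245  1.8937  0.2588  0.1961 -1.9321]
0.028 0.09 [0.6146 0.1131 0.1599] [ 0.0885  0.4561  1.8244  0.117   0.4299 -1.7818]
0.028 0.0 [0.6519 0.1208 0.0783] [ 0.0963  0.6435  1.7556  0.1485  0.3116 -1.8097]
blue 0 [ 0.6271 -0.1062  0.0358  0.2033  0.4391] 0.0005597633585403994 782
blue 1 [ 0.6264 -0.1059  0.0353  0.2041  0.4369] 0.0005091921218641801 771
blue 2 [ 0.6272 -0.1061  0.0353  0.2052  0.4378] 0.0005741635694604379 753
blue 3 [ 0.6278 -0.1061  0.0358  0.2045  0.4382] 0.0006172935307682732 756
blue 4 [ 0.6241 -0.105   0.0353  0.1938  0.4331] 0.0009234326880979589 801
JOINT blue [ 0.6267 -0.1062  0.0355  0.205   0.4372] 0.0006288207459351131 3863
-0.028 0.09 [ 0.5462 -0.1229  0.1361] [-0.4117  0.4168  1.9746  0.5891  0.4555 -2.6823]
-0.028 0.0 [ 0.5834 -0.1152  0.0546] [-0.3675  0.6158  1.9141  0.7838  0.3303 -2.8555]
0.028 0.09 [ 0.5959 -0.1126  0.1598] [-0.354   0.4422  1.8483  0.4662  0.522  -2.4979]
0.028 0.0 [ 0.6331 -0.1049  0.0782] [-0.317   0.6268  1.791   0.5742  0.3984 -2.589 ]
```

```bash
cat > m.py <<'E'
from cell import r, optics
from h import *
np.set_printoptions(precision=4,suppress=True)
L={"redL":(.5148,.2055),"blueL":(.4960,.1624),"redR":(.5074,-.2003),"blueR":(.5169,-.1534)}
XANG={"L":np.radians(-113.6),"R":np.radians(78.5)}
DECK={"red":([.6455,.1194,.0345],.2038),"blue":([.6267,-.1062,.0345],.205)}
GZ=.036
def down(a): return R.from_matrix(np.array([[np.cos(a),np.sin(a),0],[np.sin(a),-np.cos(a),0],[0,0,-1.]]).T.reshape(3,3).T if 0 else np.column_stack([[np.cos(a),np.sin(a),0],[np.sin(a),-np.cos(a),0],[0,0,-1.]])).as_quat()
def lin(p,q=None,vel=.15):
    """straight line, then trim the standing error of the servo"""
    p=np.asarray(p,float); r.move_linear(p,q,vel); r.sleep(.1)
    e=p-r.current_tool_pos()
    return e
def trim(p,q):
    for _ in range(2):
        e=p-r.current_tool_pos()
        if np.linalg.norm(e)<.0004: break
        r.move_linear(p+e,q,.05); r.sleep(.15)
    return p-r.current_tool_pos()
def pick(n):
    a=XANG[n[-1]]; q=down(a); x,y=L[n]; p=np.array([x+OFF*np.cos(a),y+OFF*np.sin(a),GZ])
    r.set_gripper(.65,50); r.move_to(p+[0,0,.10],q); r.sleep(.15)
    e=p+[0,0,.10]-r.current_tool_pos(); print("err above",e)
    r.move_linear(p+[0,0,.01],q,.15); r.move_linear(p,q,.05); r.sleep(.1); print("err at",p-r.current_tool_pos())
    r.set_gripper(0.,50); print("grip",r.current_opening(),r.current_finger_force(),r.current_contact_force())
    r.move_linear(p+[0,0,.12],q,.2); print("up",r.current_opening(),r.current_t())
def deckpose(c,X,h,dx=0.,rz=0.):
    o,yaw=DECK[c]; M=deckR(yaw).as_matrix()
    q=(R.from_quat(placeQ(yaw))*R.from_euler("z",rz))
    # the lifter axis is at tool (-OFF,0); keep it on the pocket axis
    p=np.array(o)+M@[X+dx,0,GZ+h]+q.as_matrix()@[OFF,0,0]
    return p,q.as_quat(),M[:,2]
E
python3 - <<'E'
from m import *
for n in L:
    a=XANG[n[-1]]; print(n,r.inverse_kinematics([*L[n],GZ],down(a)))
for c in("red","blue"):
  for X in(-.028,.028):
    for rz in(0,-.3,.3):
      for h,dx in((0,0),(.09,0),(.09,-.04),(.12,-.06)):
        p,q,_=deckpose(c,X,h,dx,rz); print(c,X,rz,h,dx,r.inverse_kinematics(p,q))
E
```

```text
redL [ 0.2958  0.6698  1.7748 -0.      0.697  -2.4339]
blueL [ 0.2272  0.631   1.8611 -0.      0.6495 -2.5025]
redR [-0.4613  0.6591  1.7985 -0.      0.684  -0.2606]
blueR [-0.3748  0.6515  1.8154 -0.      0.6747 -0.1741]
red -0.028 0 0 0 [ 0.0855  0.6266  1.8937  0.2616  0.1941 -1.935 ]
red -0.028 0 0.09 0 [ 0.076   0.4233  1.9669  0.1708  0.3226 -1.8489]
red -0.028 0 0.09 -0.04 [ 0.0653  0.4057  2.0643  0.2421  0.2459 -1.9316]
red -0.028 0 0.12 -0.06 [ 0.0547  0.3231  2.1288  0.2421  0.265  -1.94  ]
red -0.028 -0.3 0 0 [ 0.0832  0.6267  1.8932  0.2656  0.1949 -2.241 ]
red -0.028 -0.3 0.09 0 [ 0.0735  0.4234  1.9663  0.1737  0.3233 -2.1539]
red -0.028 -0.3 0.09 -0.04 [ 0.0626  0.4058  2.0638  0.246   0.2467 -2.2377]
red -0.028 -0.3 0.12 -0.06 [ 0.0519  0.3232  2.1283  0.246   0.2658 -2.2464]
red -0.028 0.3 0 0 [ 0.0879  0.6266  1.8933  0.2563  0.1941 -1.6276]
red -0.028 0.3 0.09 0 [ 0.0785  0.4233  1.9665  0.1674  0.3227 -1.5433]
red -0.028 0.3 0.09 -0.04 [ 0.068   0.4057  2.0639  0.2373  0.2458 -1.6244]
red -0.028 0.3 0.12 -0.06 [ 0.0577  0.3231  2.1285  0.2373  0.2648 -1.6327]
red
[... 1561 characters left out ...]
12  0.5766  0.3968 -2.5916]
blue 0.028 0 0.09 0 [-0.354   0.4437  1.8489  0.4679  0.5201 -2.4999]
blue 0.028 0 0.09 -0.04 [-0.3941  0.4246  1.9399  0.5523  0.4715 -2.6271]
blue 0.028 0 0.12 -0.06 [-0.4325  0.3511  1.9949  0.5506  0.5015 -2.6559]
blue 0.028 -0.3 0 0 None
blue 0.028 -0.3 0.09 0 [-0.3558  0.4446  1.8471  0.4681  0.5215 -2.8015]
blue 0.028 -0.3 0.09 -0.04 None
blue 0.028 -0.3 0.12 -0.06 None
blue 0.028 0.3 0 0 [-0.3149  0.6279  1.7921  0.5759  0.3958 -2.2892]
blue 0.028 0.3 0.09 0 [-0.3519  0.443   1.8498  0.467   0.5191 -2.1972]
blue 0.028 0.3 0.09 -0.04 [-0.3919  0.4238  1.9409  0.5516  0.4705 -2.3245]
blue 0.028 0.3 0.12 -0.06 [-0.4302  0.3502  1.996   0.5499  0.5004 -2.3532]
```

```bash
python3 - <<'E'
from m import *
pick("redL")
p,q,nz=deckpose("red",.028,.09,-.04)
r.move_to(p,q); r.sleep(.2); print(r.current_t(),"err",p-r.current_tool_pos())
t=(r.current_tool_pos(),r.current_ee_rot()); d=optics.get_image("wrist")
pickle.dump((d,t),open("w_g.pkl","wb"))
P=cloud(d,t); m=mask(d,"red"); Q=(P-t[0])@R.from_quat(t[1]).as_matrix(); sel=m&(np.linalg.norm(np.nan_to_num(Q,nan=9),axis=2)<.06)
v,u=np.nonzero(sel); print("red near tool",len(u),u.mean(),v.mean()); print(np.percentile(Q[sel],[2,25,50,75,98],axis=0))
cv2.imwrite("pics/g1.png",d["pixels"][:,:,::-1])
E
```

```text
err above [-0.0003 -0.     -0.0005]
err at [-0.0001 -0.     -0.0002]
grip 0.35089771923196267 49.26550894975662 [-2.417  -1.1953  5.6405]
up 0.3564180436623508 8.825
9.6667 err [-0.     -0.0011  0.    ]
red near tool 3323 320.74601263918146 285.2353295215167
[[-0.0183 -0.014   0.0007]
 [-0.0087 -0.0061  0.0016]
 [-0.0009  0.0007  0.002 ]
 [ 0.0057  0.0072  0.0026]
 [ 0.0109  0.0154  0.0156]]
```

View pics/g1.png

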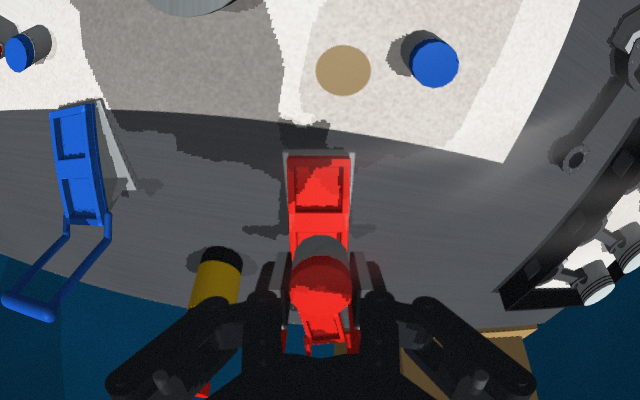

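The wrist view shows the red lifter square in the jaws, with its crown at (320,285), in line with the rack at (320,185). Its top sits 2 mm ahead of the TCP and it is about 4 mm off-centre, both as planned. Now I place it and feel for the floor.

```bash
cat >> m.py <<'E'
def place(c,X,rz=0.,ret=True):
    P=lambda h,dx=0.:deckpose(c,X,h,dx,rz)
    p,q,nz=P(.09); r.move_linear(p,q,.12)
    p,q,nz=P(.016); r.move_linear(p,q,.12); e=trim(p,q); print("trim",e)
    f0=r.current_contact_force(); corr=p-r.current_tool_pos(); 
    for h in np.arange(.012,-.0031,-.001):
        p,q,nz=P(h); r.move_linear(p+corr,q,.03)
        f=r.current_contact_force()-f0
        if np.linalg.norm(f)>3: print("  h",round(h,4),"df",f,"n",f@nz)
        if f@nz>6 or np.linalg.norm(f)>20: break
    M=deckR(DECK[c][1]).as_matrix()
    r.sleep(.1); f=r.current_contact_force()-f0
    print("stop h",h,"deck-frame force",f@M,"err",(p-r.current_tool_pos())@M,"t",r.current_t())
    return h,f@M
def release(c,X,rz=0.):
    r.set_gripper(.6,50); r.sleep(.2)
    p,q,nz=deckpose(c,X,.09,0,rz); r.move_linear(p,q,.15)
    p,q,_=deckpose(c,X,.09,-.04,rz); r.move_linear(p,q,.2); print("t",r.current_t())
E
python3 - <<'E'
from m import *
h,f=place("red",.028)
E
```

```text
trim [ 0.      0.     -0.0004]
  h -0.0 df [-13.6699  -3.9044  16.9762] n 21.3771828659595
stop h -1.0408340855860843e-17 deck-frame force [-5.1269 -0.9785 21.0671] err [-0.0001 -0.     -0.0006] t 14.3583
```

It met the floor at the expected height. I release, then check it from the wrist.

```bash
cat >> m.py <<'E'
def check(c,nm):
    """crown tops in the deck frame, from the wrist camera"""
    t=(r.current_tool_pos(),r.current_ee_rot()); d=optics.get_image("wrist"); cv2.imwrite(f"pics/{nm}.png",d["pixels"][:,:,::-1])
    o,yaw=DECK[c]; q=(cloud(d,t)-o)@deckR(yaw).as_matrix(); m=mask(d,c)
    for X in(-.028,.028):
        s=m&(np.abs(q[...,0]-X)<.025)&(np.abs(q[...,1])<.025)&(q[...,2]>.029)&(q[...,2]<.045)
        Q=q[s]
        if len(Q)<50: print(c,X,"empty",len(Q)); continue
        A=np.c_[Q[:,:2],np.ones(len(Q))]; k=np.linalg.lstsq(A,Q[:,2],rcond=None)[0]
        print(c,X,len(Q),"centre",(np.percentile(Q,1,axis=0)+np.percentile(Q,99,axis=0))/2,"span",np.ptp(Q,axis=0),"tilt",k[:2])
E
python3 - <<'E'
from m import *
release("red",.028); check("red","c1")
pick("redR")
p,q,nz=deckpose("red",-.028,.09,-.04); r.move_to(p,q); r.sleep(.1); check("red","c1b")
place("red",-.028)
E
```

```text
t 15.9917
red -0.028 empty 0
red 0.028 1156 centre [0.0282 0.0005 0.0329] span [0.0327 0.0322 0.0079] tilt [0.0436 0.0025]
err above [-0.0002 -0.0006 -0.    ]
err at [-0.0001  0.0001 -0.0001]
grip 0.3515186490198948 49.238790571689606 [-1.0787  0.9665  5.5726]
up 0.35493041219462906 20.1083
red -0.028 empty 0
red 0.028 418 centre [ 0.0339 -0.0001  0.0346] span [0.0206 0.0314 0.0073] tilt [-0.0081  0.0087]
trim [ 0.0002  0.     -0.0003]
  h 0.002 df [-2.9155 -0.2053 -0.8052] n 0.4944431704967166
  h 0.001 df [-5.7653 -2.6385  2.4625] n 4.84353783874812
  h -0.0 df [-16.4141  -5.221   18.9876] n 24.448579792197908
stop h -1.0408340855860843e-17 deck-frame force [-7.8214 -0.5858 23.8496] err [ 0.0001 -0.     -0.0006] t 26.3833
```

```bash
python3 - <<'E'
from m import *
release("red",-.028); check("red","c2")
pick("blueL")
p,q,nz=deckpose("blue",.028,.09,-.04); r.move_to(p,q); r.sleep(.1)
place("blue",.028)
E
```

```text
t 28.0167
red -0.028 1146 centre [-0.0265  0.0005  0.0329] span [0.0316 0.0321 0.0082] tilt [0.0498 0.0009]
red 0.028 859 centre [0.0282 0.0001 0.033 ] span [0.0333 0.0319 0.0076] tilt [0.0547 0.0008]
err above [0.0004 0.0007 0.0005]
err at [-0.0001 -0.     -0.0002]
grip 0.3524678606720162 49.05595511198044 [-1.0456 -1.2879  4.3996]
up 0.35831446353095625 31.3667
trim [ 0.0001  0.0001 -0.0003]
  h -0.0 df [-13.9089  -0.4566  16.5922] n 20.832031713412594
stop h -1.0408340855860843e-17 deck-frame force [-5.9213  2.4891 20.6346] err [-0.0001 -0.0001 -0.0007] t 37.2167
```

```bash
python3 - <<'E'
from m import *
release("blue",.028); check("blue","c3")
pick("blueR")
p,q,nz=deckpose("blue",-.028,.09,-.04,.3); r.move_to(p,q); r.sleep(.1)
place("blue",-.028,.3)
E
```

```text
t 38.85
blue -0.028 empty 0
blue 0.028 1137 centre [0.0282 0.0007 0.0329] span [0.0324 0.0298 0.0076] tilt [ 0.0452 -0.0035]
err above [ 0. -0.  0.]
err at [-0.0001  0.     -0.0002]
grip 0.3531412551718094 49.212014973163605 [-1.3756 -0.1179  4.9919]
up 0.35353342197152626 43.675
trim [ 0.0002  0.0001 -0.0002]
  h 0.01 df [-5.6265  0.3447  5.3214] n 7.121237089470311
stop h 0.009999999999999998 deck-frame force [-1.6889  0.7672  8.0649] err [-0.0002 -0.      0.0001] t 47.9667
```

It met the rim 10 mm above the floor. I back off slightly and look at how the lifter sits in the jaws.

```bash
python3 - <<'E'
from m import *
p,q,nz=deckpose("blue",-.028,.02,0,.3); r.move_linear(p,q,.1)
t=(r.current_tool_pos(),r.current_ee_rot()); d=optics.get_image("wrist")
Q=(cloud(d,t)-t[0])@R.from_quat(t[1]).as_matrix()
sel=mask(d,"blue")&(np.linalg.norm(np.nan_to_num(Q,nan=9)-[0,0,.004],axis=2)<.03)
A=Q[sel]; print(len(A),np.percentile(A,[1,25,50,75,99],axis=0))
c=A[np.abs(A[:,2]-np.median(A[:,2]))<.0015]; k=np.linalg.lstsq(np.c_[c[:,:2],np.ones(len(c))],c[:,2],rcond=None)[0]; print("tilt",k)
im=cv2.resize(d["pixels"][120:380,200:460,::-1],(598,598)); cv2.imwrite("pics/g4.png",im); print(r.current_t(),r.current_opening())
pickle.dump((d,t),open("g4.pkl","wb"))
E
```

```text
3111 [[-0.0212 -0.0138  0.0006]
 [-0.0109 -0.0055  0.0016]
 [-0.0034  0.0007  0.002 ]
 [ 0.0034  0.0073  0.0025]
 [ 0.0088  0.0157  0.0107]]
tilt [0.0062 0.0016 0.0019]
48.2667 0.35378619638035175
```

View pics/g4.png

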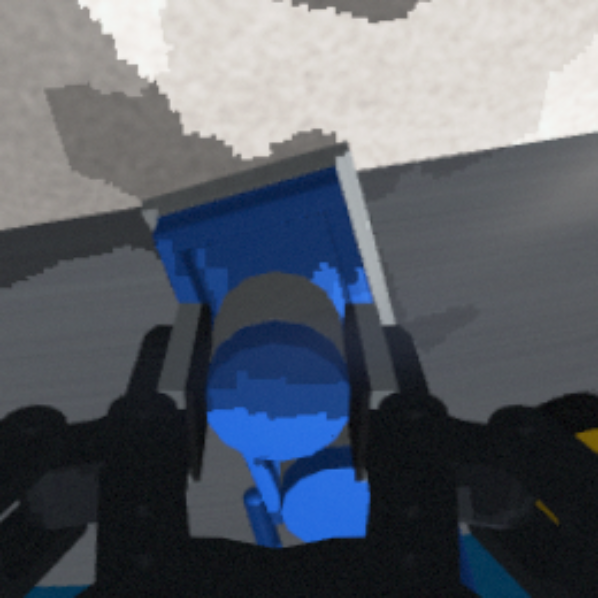

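The crop shows the lifter upright in the jaws, crown at (278,390), but about 2.4 mm further up-slope than the first one was. I shift the aim by that amount and try again.

```bash
python3 - <<'E'
import m
from m import *
m.OFF=.0065
p,q,nz=deckpose("blue",-.028,.016,0,.3)
def place2(c,X,rz):
    P=lambda h:deckpose(c,X,h,0,rz)
    p,q,nz=P(.016); r.move_linear(p,q,.05); print("trim",trim(p,q))
    f0=r.current_contact_force(); corr=p-r.current_tool_pos(); M=deckR(DECK[c][1]).as_matrix()
    for h in np.arange(.012,-.0021,-.001):
        p,q,nz=P(h); r.move_linear(p+corr,q,.03); f=(r.current_contact_force()-f0)@M
        if f[2]>6 or np.linalg.norm(f)>20: break
    print("h",h,"f",f,r.current_t()); return h
h=place2("blue",-.028,.3)
if h<.0015:
    release("blue",-.028,.3); check("blue","c4")
E
```

```text
trim [ 0.0003 -0.0002  0.0007]
h -1.0408340855860843e-17 f [-0.9822  0.0541  6.288 ] 52.575
t 54.2083
blue -0.028 1139 centre [-0.0276  0.0005  0.033 ] span [0.0329 0.0316 0.0079] tilt [ 0.0422 -0.0174]
blue 0.028 840 centre [0.028  0.0005 0.033 ] span [0.0325 0.0303 0.008 ] tilt [ 0.0718 -0.0187]
```

```bash
python3 - <<'E'
from m import *
p=r.current_tool_pos(); r.move_linear(p+[-.05,0,.08],None,.2)
check("red","c5"); check("blue","c6")
im=cv2.resize(optics.get_image("scene")["pixels"][140:330,200:440,::-1],(720,570)); cv2.imwrite("pics/s5.png",im); print(r.current_t(),r.current_contact_force())
E
```

```text
red -0.028 370 centre [-0.0253  0.      0.0334] span [0.0321 0.0321 0.0081] tilt [0.0047 0.0368]
red 0.028 339 centre [ 0.0283 -0.0003  0.0331] span [0.0314 0.0313 0.0078] tilt [0.0531 0.0478]
blue -0.028 647 centre [-0.0276  0.0006  0.0332] span [0.032  0.0312 0.0079] tilt [ 0.045  -0.0098]
blue 0.028 541 centre [0.0281 0.0008 0.0332] span [0.0329 0.0308 0.0078] tilt [ 0.0483 -0.0067]
55.025 [ 0.2219  0.9321 -0.1964]
```

View pics/s5.png

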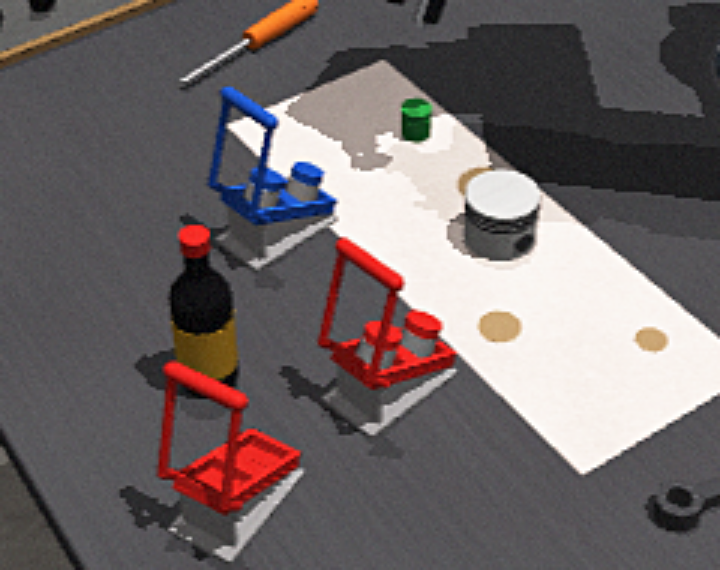

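The scene crop shows two blue lifters seated in the blue rack at (268,185) and (305,180), and two red ones in the near red rack at (382,345) and (422,330). The look-alike rack is empty and the bystanders look undisturbed. I hand it in.

```bash
python3 -c "
from cell import r
print(r.hand_in(), r.current_t())"
```

```text
the job is handed in; nothing more can be done
the job is handed in; nothing more can be done
```

I handed the job in at about 55 s of the 72 s allowed; no verdict came back. The last check showed all four lifters crown up on the pocket floors of their own colour's rack, within 3 mm of the pocket centres, with the piston, bottle and screwdriver looking undisturbed and the connecting rod only partly in view.

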